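# Take the vial's temperature with the thermometer wand

## Robot

A 6-joint arm with a two-finger parallel gripper is mounted at the origin on the work surface. World frame = base frame: x ahead of the robot, y to its left, z up, the work surface at z = 0. Lengths are in m, angles in rad, forces in N, time in s.
With the tool pointing down it reaches from about 0.3 to 0.875 m from the base axis. Payload 6.4 kg.
Tool frame: the origin (TCP) lies midway between the tips of the shut fingers; the grasp point (between the pads) lies 19 mm behind it; z points along the fingers, y is the direction in which the jaws open and shut (so a half turn about z gives the same grasp; the last joint's range is limited). The gripper opens to 85 mm and grips with 20 to 120 N. Pads are 22 mm wide; open, the fingers measure 114 mm over their backs; the gripper's body (76 mm by 85 mm) begins 54 mm behind the grasp point. The pads swing forward as they close: fully open they stand 13 mm farther back than shut.
Start: joints at [-1.322, 0.181, 1.607, -0, 1.354, -0.206], TCP at [0.253, -0.517, 0.231] pointing down, gripper open.
Joint ranges: [-2.99, 2.99], [-0.89, 2.07], [0.3, 2.58], [-1.14, 4.28], [0, 2.63], [-3.12, 3.12]. Speed limits (rad/s): [2.57, 2.57, 3.01, 3.14, 3.14, 3.14].

## Interface

Orientations are given as a unit quaternion [w, x, y, z].
In Python, from bench import ctrl gives the robot as it stands. The module is installed in compiled form; this text tells all that it offers.
- The arm moves only by the tool arm_command, never from a script. Its argument "plan" is one flat list of numbers, 4 for each row, row after row: the shift along the tool's x, y, z in mm, then the turn about the tool's z in rad. A call has 1 to 20 rows; each row shifts and turns the commanded pose from where the row before left it, along the tool's axes as they then stand; what a row does not reach is not made up. A row lasts 1/10 s, in which the tool goes at most 50 mm and 8.59 degrees, less where a joint would pass 70% of its speed; a pose out of reach is approached as far as the arm can. A call is refused whole if a number of a shift passes 50 or a number of a turn 0.15, either way. A call with a gripper value outside its range is refused whole. "grip" is the opening, from 0 (shut) to 1 (fully open), set as the call begins (left out, the last holds). The fingers move at their own pace and stop on an object; the grip force is fixed at half the most. Time passes only in rows, so rows that do not move let the fingers close. It gives the time, the measured TCP pose, the force and the opening at its end, in the units of the state.
- ctrl.get_obs(): the state, without advancing time (a new reading comes with each control period).
- ctrl.camera(name): name is "scene" or "top" or "wrist"; returns a dict with "color" (400x640x3 uint8, red, green, blue), "camera_matrix" (3x3 intrinsics, pixels), "eye" and "attitude" of the camera in the world; the wrist camera has in their place "T_tool_cam" (4x4, takes a point from camera to tool coordinates, whose origin is the TCP and whose axes are the flange's). Camera axes: x right, y up, looking along -z (the intrinsics and any distortion apply to the point x, -y, -z); pixel columns grow to the right and rows downward; lengths in m; the calibration is good to about 2 mm. The wrist camera is an equidistant fisheye: a pixel r from the principal point sees the ray r / f radians off the axis. A picture is of the moment at which its call begins: read the wrist's pose just before it. There is no depth.
- ctrl.hand_in(): hands the job in, once; it reports no verdict.
The state is a dict: "time_s": time; "q": joint angles; "dq": joint speeds; "joint_efforts": joint torques, N m; "eef_pos": TCP position; "eef_rot": TCP orientation; "wrist_force": force on the tool from outside, world axes, zero at the start; "torque": the same for the moment, N m; "opening": opening from 0.0 (shut) to 1.0 (fully open).
Only numpy, scipy, OpenCV 4.12 (cv2) and the standard library are available. Lean on these libraries where they do the work, as an engineer would, in place of code of your own. Each camera call takes 0.05 s, during which the arm holds its last target. There are 200 camera calls.

## Task

Take the temperature of the glass vial with the infrared thermometer wand: draw the wand completely out of its charging sleeve by its head, lay it on the counter and let go, then take it again by its handle, fingers off the head. Point its nose squarely at the middle of the vial's paper label from about 8 cm away and hold it steady like that for a good 2 seconds. Finally lay it back flat on the counter, display up, without shifting the vial, the lens tray or the tweezer at any time.

Things in the scene. Friction and masses are not known exactly. Their poses are not given: they have to be found in the camera images.
- wand: infrared thermometer wand, a straight bar 165 long, 0.12 kg: black handle (x -82.5 to 37.5; 26 wide, 24 high), white head (x 37.5 to 82.5; 36 wide, 30 high), lens in its end face, dark display on top. Origin on the flat underside, mid-length; x towards the nose, z up out of the display side. Starts flat on the counter, handle in the sleeve, only the head (and up to 10 mm of handle) showing
- wand_nose (a point): centre of the wand's lens at the nose end (x = 82.5, 15 above the underside); the wand looks along its own +x from here
- wand_head (a point): middle of the white head (x = 60, 15 above the underside)
- wand_grip (a point): good place to hold the handle, near the balance point (x = -12, 12 above the underside)
- wand_butt (a point): rear end of the handle (x = -82.5, 12 above the underside)
- sleeve: grey charging sleeve fixed on the counter, 140 long, 46 wide, 39 high, 5 mm walls, roof and closed back, no floor (the wand slides on the counter); the inside is 36 wide and 34 high. Origin under its centre; its mouth opens towards its +x
- sleeve_mouth (a point): middle of the sleeve's open mouth, at counter level (x = 70 of the sleeve)
- woodbox: small wooden box with a shut sliding lid, fixed, 120 (x) by 90 (y), 40 high; origin under its centre; the vial stands on it
- vial: square amber glass vial standing on the wooden box, 44 by 44, 58 high to the shoulder, 80 with its black screw cap; 0.16 kg, loose. Origin at the centre of its underside; the face on its +x side carries the label
- vial_label (a point): centre of the white paper label, 36 wide and 38 high, on the vial's +x face, 29 above the vial's underside; the label faces along the vial's +x
- tray: yellow two-well lens tray, 55 (x) by 110 (y), 16 high, loose, to be left alone; origin under its centre
- tweezer: black plastic tweezer lying on the counter, about 110 long (x), 24 wide, 8 high, loose, to be left alone; origin under its centre
Things that resemble listed ones, but are neither listed nor needed, are in the scene too. What is shaped like the sleeve but yellow is not meant.

How it is judged:
By the outcome, as a careful person would: the job done as asked, in the order asked, and still so for the second after the job is handed in, with the robot touching nothing.
It also fails if it takes over 54 s, if anything falls off the work surface, if the arm or the gripper's body presses on something with over 40 N, if the wrist force passes 120 N, or if a joint passes its speed limit or range.

## Working session

There is one attempt and no reset: what is moved stays moved. The work goes in short steps, Python scripts to look and compute and a tool call to move; the robot and the scene stay as the last step left them, time stands still between calls to the robot, and variables do not carry over. Pictures are saved under pics/ and viewed, about 8 in all and at most 12, crops included, and the job is handed in when it is done.

Besides the shell and the picture viewer there is one more tool, called after "Emit:" in YAML: its name, and indented under it one key for each argument. arm_command: Moves the arm, as the interface text tells. Its arguments: {"type":"object","properties":{"plan":{"type":"array","items":{"type":"number"}},"grip":{"type":"number"}},"required":["plan"]}

```bash
mkdir -p pics
python3 - <<'E'
from bench import ctrl
import cv2
o=ctrl.get_obs()
print({k:(v.tolist() if hasattr(v,'tolist') else v) for k,v in o.items()})
for n in ("scene","top"):
    c=ctrl.camera(n); cv2.imwrite(f"pics/{n}0.png",c["color"][:,:,::-1])
    print(n,{k:(v.tolist() if hasattr(v,'tolist') else v) for k,v in c.items() if k!="color"})
E
```

```text
{'time_s': 0.0, 'q': [-1.3222794639278612, 0.18157385517641475, 1.608002382915871, -4.886617563754938e-05, 1.353801766404796, -0.2063040219350175], 'dq': [-0.00020247302955492608, 0.000709517991197798, 0.002061689793807179, -8.357970288730762e-05, -0.0006692026554602287, -0.001831503336512919], 'joint_efforts': [-0.0001457632197343628, -44.48718309402466, -35.13347268104553, -0.0002064742693619337, 0.009347232116851956, 3.092814154115331e-05], 'eef_pos': [0.2524582485926945, -0.5159948045088907, 0.23036842371289912], 'eef_rot': [-0.0008919730425341169, 0.9742519114254189, 0.22546045250904717, -4.2689868884688487e-05], 'wrist_force': [0.43531547773681895, 0.3866060575986315, 0.13933448585193228], 'torque': [0.017380906349843482, -0.0002418899519891595, -0.002051624886200572], 'opening': 0.9982992953231486}
scene {'camera_matrix': [[443.8307725025043, 0.0, 317.4883812538864], [0.0, 443.8307725025043, 199.5835257880494], [0.0, 0.0, 1.0]], 'eye': [1.1159084753771311, -0.3662842808658084, 0.9192748576661083], 'attitude': [0.8246331116768407, 0.2838610122237237, 0.16524342205390957, 0.4605407347167104]}
top {'camera_matrix': [[425.80334255722715, 0.0, 314.7877102003201], [0.0, 425.80334255722715, 201.29241014478626], [0.0, 0.0, 1.0]], 'eye': [0.43796953557302765, -0.028028783183347308, 1.1864329263433289], 'attitude': [0.7165797214454903, 0.036016750950898804, -0.03151292795405196, -0.695861503343738]}
```

View pics/top0.png

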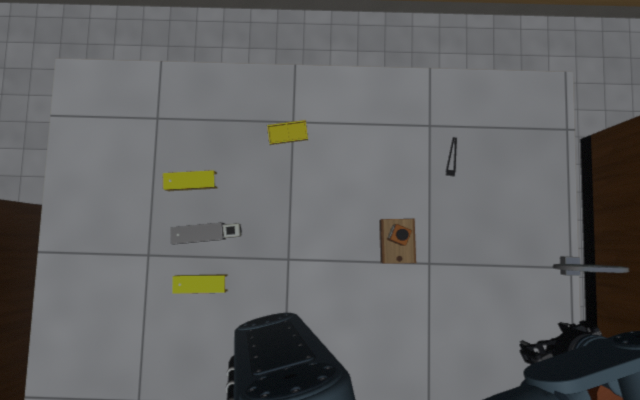

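View pics/scene0.png

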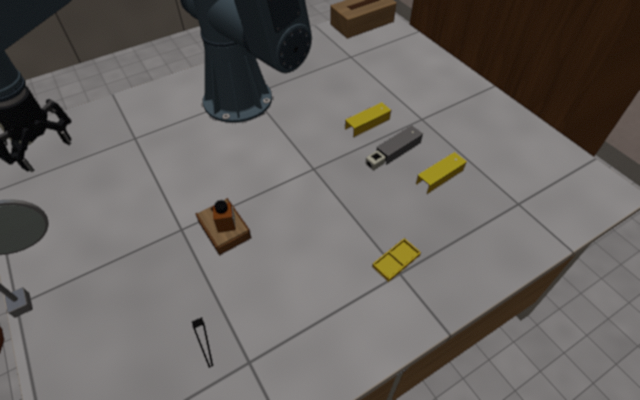

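The top view shows the grey sleeve at (198,233) with the white head at (232,230). Yellow look-alike sleeves are at (190,181) and (200,284), and they're ruled out by colour. The tray is at (288,132), the tweezer at (452,157), the box at (398,241) and the vial at (402,233). Next I'll take one enlarged crop to confirm the sleeve and find the label's side.

```bash
cat > h.py <<'E'
import numpy as np, cv2
from scipy.spatial.transform import Rotation as R
from bench import ctrl
def rot(q): return R.from_quat([q[1],q[2],q[3],q[0]])
def ray(c,u,v):
    K=c["camera_matrix"]; d=np.array([(u-K[0][2])/K[0][0],-(v-K[1][2])/K[1][1],-1.])
    return np.array(c["eye"]),rot(c["attitude"]).apply(d)
def at(c,u,v,z):
    e,d=ray(c,u,v); return e+d*(z-e[2])/d[2]
def proj(c,P):
    K=np.array(c["camera_matrix"]); p=rot(c["attitude"]).inv().apply(np.array(P)-c["eye"])*[1,-1,-1]
    p=p@K.T; return p[...,:2]/p[...,2:]
E
python3 - <<'E'
from h import *
t=ctrl.camera("top"); s=ctrl.camera("scene")
A=cv2.resize(t["color"][205:275,155:255],None,fx=4,fy=4,interpolation=2)
B=cv2.resize(t["color"][205:275,365:435],None,fx=4,fy=4,interpolation=2)
C=cv2.resize(s["color"][110:190,355:435],None,fx=4,fy=4,interpolation=2)[:280]
D=cv2.resize(s["color"][190:260,185:255],None,fx=4,fy=4,interpolation=2)
im=np.vstack([np.hstack([A,np.zeros((280,40,3),np.uint8),B]),np.hstack([C,np.zeros((280,120,3),np.uint8),D])])
cv2.imwrite("pics/crop1.png",im[:,:,::-1])
for n,u,v,z in [("mouth?",223,231,.039),("back",171,235,.039),("nose",241,230,.03),("box c",398,241,.04),("cap",402,233,.12),("tray",288,132,.016),("twz",452,157,.008)]:
    print(n,at(t,u,v,z).round(3))
E
```

```text
mouth? [0.46  0.226 0.039]
back [0.445 0.365 0.039]
nose [0.465 0.179 0.03 ]
box c [ 0.447 -0.245  0.04 ]
cap [ 0.467 -0.24   0.12 ]
tray [0.743 0.062 0.016]
twz [ 0.687 -0.4    0.008]
```

View pics/crop1.png

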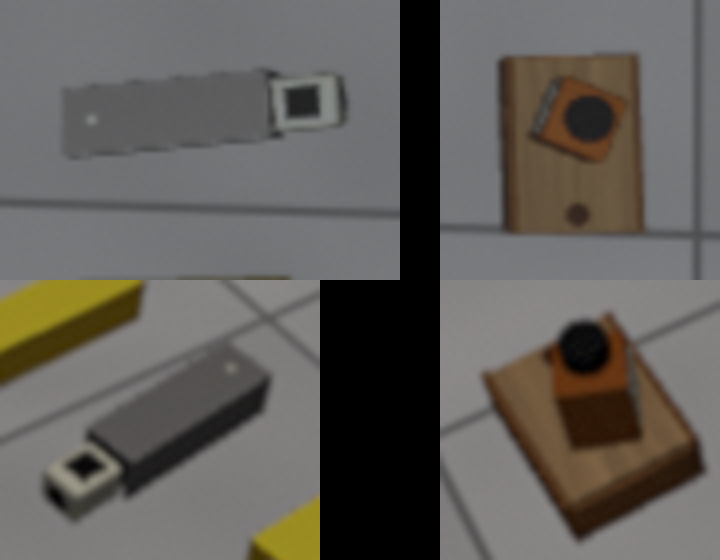

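The wand is in the grey sleeve: nose at about (0.465, 0.179), sleeve axis at about -84°, head pointing -y. The vial's label faces roughly +y with a bit of +x, seen as the white strip at top px (392,232). I'll move between the two and look with the wrist camera.

Emit:
arm_command:
  plan: [34, -22, 0, 0, 34, -22, 0, 0, 34, -22, 0, 0, 34, -22, 0, 0, 34, -22, 0, 0, 34, -22, 0, 0, 34, -22, 0, 0, 34, -22, 0, 0, 34, -22, 0, 0, 34, -22, 0, 0, 34, -22, 0, 0, 34, -22, 0, 0, 0, 0, 0, -0.15, 0, 0, 0, -0.15, 0, 0, 0, -0.15, 0, 0, 0, -0.15, 0, 0, 0, -0.15, 0, 0, 0, -0.15, 0, 0, 0, -0.15, 0, 0, 0, -0.15]

```text
time_s: 2.2
eef_pos: [0.503, -0.1001, 0.2311]
eef_rot: [-0.0, 0.675, 0.738, -0.0]
wrist_force: [-0.3, 0.2, 0.4]
opening: 1.001
```

```bash
cat >> h.py <<'E'
def wcam():
    o=ctrl.get_obs(); c=ctrl.camera("wrist")
    T=np.eye(4); T[:3,:3]=rot(o["eef_rot"]).as_matrix(); T[:3,3]=o["eef_pos"]
    c["T"]=T@np.array(c["T_tool_cam"]); return o,c
def wray(c,u,v):
    K=np.array(c["camera_matrix"]); x,y=(u-K[0,2])/K[0,0],(v-K[1,2])/K[1,1]; r=np.hypot(x,y)+1e-12
    d=np.array([np.sin(r)*x/r,-np.sin(r)*y/r,-np.cos(r)]); return c["T"][:3,3],c["T"][:3,:3]@d
def wat(c,u,v,z):
    e,d=wray(c,u,v); return e+d*(z-e[2])/d[2]
def wproj(c,P):
    K=np.array(c["camera_matrix"]); p=(np.array(P)-c["T"][:3,3])@c["T"][:3,:3]*[1,-1,-1]
    n=np.hypot(p[...,0],p[...,1]); r=np.arctan2(n,p[...,2])
    return np.stack([K[0,2]+K[0,0]*r*p[...,0]/n,K[1,2]+K[1,1]*r*p[...,1]/n],-1)
E
python3 - <<'E'
from h import *
o,c=wcam(); np.save("w1.npy",c["T"]); cv2.imwrite("pics/w1.png",c["color"][:,:,::-1])
print(o["time_s"],np.round(o["eef_pos"],4),rot(o["eef_rot"]).as_matrix().round(3),np.array(c["camera_matrix"]).round(1),np.array(c["T_tool_cam"]).round(3), wproj(c,np.array([[.46,.226,.039],[.467,-.24,.12]])))
E
```

```text
2.2 [ 0.503  -0.1001  0.2311] [[-0.09   0.996 -0.   ]
 [ 0.996  0.09   0.   ]
 [ 0.    -0.    -1.   ]] [[309.7   0.  319.7]
 [  0.  309.7 198.8]
 [  0.    0.    1. ]] [[ 0.     0.948  0.318  0.082]
 [ 1.     0.    -0.001  0.   ]
 [-0.001  0.318 -0.948 -0.143]
 [ 0.     0.     0.     1.   ]] [[307.84448811 -98.32415872]
 [273.82020812 317.26086267]]
```

View pics/w1.png

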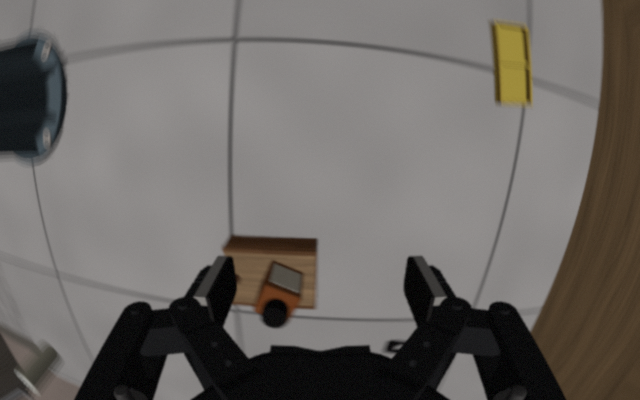

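The wrist view shows the label at about (285,278) with the vial cap at (275,312). The box, tray and arm base are also visible. I'll move a bit closer and fit the vial's pose from the label outline.

Emit:
arm_command:
  plan: [-10, 0, 35, 0, -10, 0, 35, 0, -10, 0, 30, 0, 0, 0, 0, 0, 0, 0, 0, 0]

```text
time_s: 2.75
eef_pos: [0.5055, -0.1299, 0.1314]
eef_rot: [-0.001, 0.678, 0.735, -0.0]
wrist_force: [1.3, 0.1, 0.6]
opening: 0.999
```

Run:
```python
from h import *
o,c=wcam(); print(np.round(o["eef_pos"],4))
np.savez("w2.npz",T=c["T"],K=c["camera_matrix"],color=c["color"])
p=wproj(c,[.477,-.22,.069]); u,v=p.astype(int); print(p)
cv2.imwrite("pics/w2.png",cv2.resize(c["color"][v-60:v+60,u-70:u+70],None,fx=5,fy=5,interpolation=2)[:,:,::-1]); print(u-70,v-60)
```

```text
[ 0.5055 -0.1299  0.1314]
[277.20509997 311.41517846]
207 251
```

View pics/w2.png

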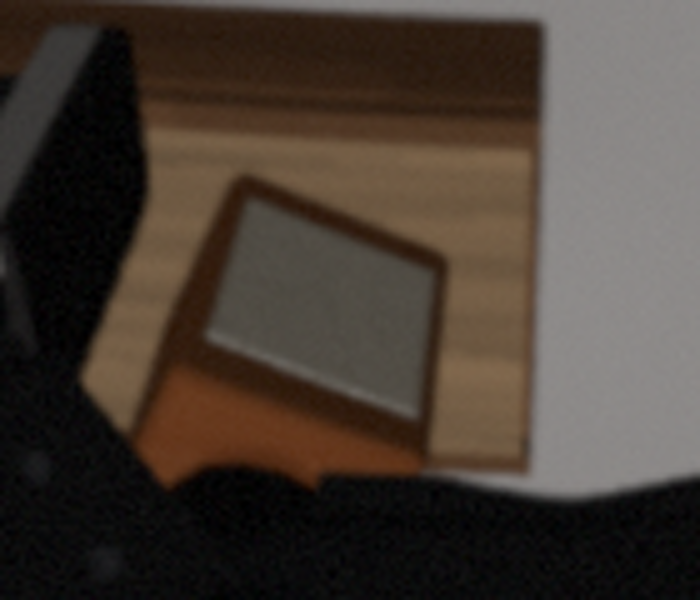

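The label's corners are clear in crop px: (247,195), (440,267), (418,417), (205,337). The vial's bottom edge runs (240,178) to (445,255).

Run:
```python
from h import *
from scipy.optimize import least_squares
d=np.load("w2.npz"); c={"T":d["T"],"camera_matrix":d["K"]}
px=np.array([(247,195),(440,267),(418,417),(205,337),(240,178),(445,255)])/5-.4+[207,251]
# vial y+ side = left or right? viewing from +x outside
def P(x,y,a):
    n=np.array([np.cos(a),np.sin(a),0]); t=np.array([-n[1],n[0],0]); L=np.array([x,y,0])
    return np.array([L+s*w*t+[0,0,z] for s,w,z in [(1,.018,.05),(-1,.018,.05),(-1,.018,.088),(1,.018,.088),(1,.022,.04),(-1,.022,.04)]])
best=None
for flip in (0,1):
    q=px.copy()
    if flip: q=q[[1,0,3,2,5,4]]
    r=least_squares(lambda p:(wproj(c,P(*p))-q).ravel(),[.477,-.22,1.1])
    print(flip,r.x,np.degrees(r.x[2]),r.cost); print((r.fun.reshape(-1,2)).round(2))
for i,z in enumerate([.05,.05,.088,.088,.04,.04]): print(wat(c,*px[i],z).round(4))
```

```text
0 [ 0.47251255 -0.22103863  1.22704964] 70.30476557273123 11.090085494034296
[[ 0.01  1.81]
 [-1.42  1.54]
 [-0.35 -0.17]
 [ 0.21  0.58]
 [-0.72 -2.62]
 [ 2.31 -1.13]]
1 [ 0.47251255 -0.22103863 -1.91454297] -109.69523209896069 11.090085494032971
[[-1.42  1.54]
 [ 0.01  1.81]
 [ 0.21  0.58]
 [-0.35 -0.17]
 [ 2.31 -1.13]
 [-0.72 -2.62]]
[ 0.4556 -0.2129  0.05  ]
[ 0.4907 -0.2252  0.05  ]
[ 0.4897 -0.2273  0.088 ]
[ 0.4554 -0.2144  0.088 ]
[ 0.4524 -0.2165  0.04  ]
[ 0.4911 -0.23    0.04  ]
```

The label centre is about (0.473, -0.220, 0.069), and its normal is at 70.2°. The measured label width is 36.6–37 mm against the nominal 36, so this agrees. Next I'll hover over the wand head.

Emit:
arm_command:
  plan: [20, 0, -15, 0, 35, -2, -15, 0, 40, -2, 0, 0, 40, -2, 0, 0, 40, -2, 0, 0, 40, -2, 0, 0, 40, -2, 0, 0, 35, -2, 0, 0, 30, -2, 0, 0, 0, 0, 0, 0, 0, 0, 0, 0]

```text
time_s: 3.9
eef_pos: [0.4636, 0.1884, 0.1632]
eef_rot: [0.001, 0.676, 0.737, 0.001]
wrist_force: [-0.8, -1.1, 1.4]
opening: 1.002
```

Run:
```python
from h import *
o,c=wcam(); print(np.round(o["eef_pos"],4),np.round(o["eef_rot"],4))
np.savez("w3.npz",T=c["T"],K=c["camera_matrix"],color=c["color"])
p=wproj(c,[.461,.22,.03]); u,v=p.astype(int); v=min(v,300);print(u-110,v-100)
cv2.imwrite("pics/w3.png",cv2.resize(c["color"][max(v-120,0):v+80,u-110:u+110],None,fx=3,fy=3,interpolation=2)[:,:,::-1]); print(u-110,max(v-120,0))
```

```text
[0.4636 0.1884 0.1632] [0.0011 0.6761 0.7369 0.0012]
209 53
209 33
```

View pics/w3.png

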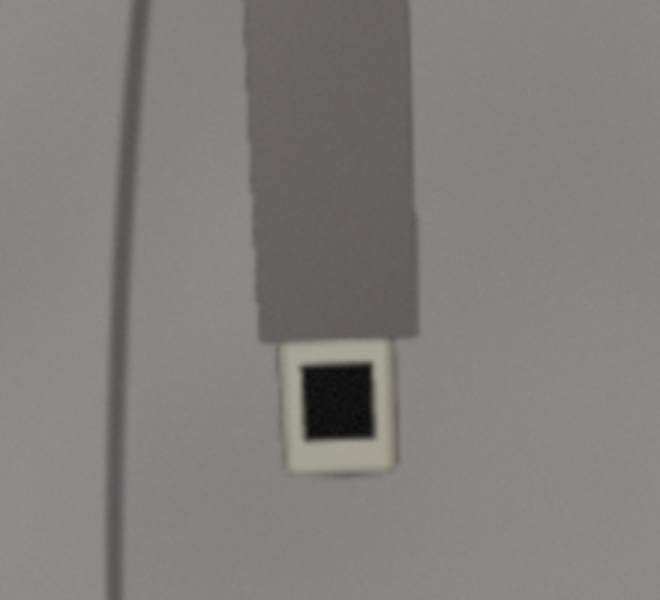

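The white head with its dark display is centred at crop (339,402), its nose edge is at (288..393,470), and the sleeve mouth is at (260..417,338).

Run:
```python
from h import *
d=np.load("w3.npz"); c={"T":d["T"],"camera_matrix":d["K"]}
for n,u,v,z in [("fl",287,470,.03),("fr",396,469,.03),("rl",279,345,.03),("rr",393,342,.03),("disp",339,402,.03),("ml",260,341,.039),("mr",418,335,.039),("sl",249,100,.039),("sr",411,100,.039)]:
    print(n,wat(c,(u+.5)/3-.5+209,(v+.5)/3-.5+33,z).round(4))
```

```text
fl [0.4501 0.1855 0.03  ]
fr [0.4838 0.1887 0.03  ]
rl [0.4449 0.2244 0.03  ]
rr [0.4788 0.2282 0.03  ]
disp [0.4643 0.2084 0.03  ]
ml [0.4396 0.2266 0.039 ]
mr [0.4851 0.2323 0.039 ]
sl [0.4312 0.296  0.039 ]
sr [0.4765 0.2999 0.039 ]
```

Emit:
arm_command:
  plan: [9, 2, 20, -0.036, 8, 1.5, 30, 0, 0, 0, 30, 0, 0, 0, 30, 0, 0, 0, 24, 0, 0, 0, 14, 0, 0, 0, 10, 0, 0, 0, 0, 0, 0, 0, 0, 0]

```text
time_s: 4.85
eef_pos: [0.4656, 0.2046, 0.0041]
eef_rot: [0.0, 0.664, 0.748, 0.001]
wrist_force: [0.3, -0.4, 0.3]
opening: 1.004
```

Emit:
arm_command:
  plan: [0, 0, 0, 0, 0, 0, 0, 0, 0, 0, 0, 0, 0, 0, 0, 0, 0, 0, 0, 0, 0, 0, 0, 0, 0, 0, 0, 0, 0, 0, 0, 0]
  grip: 0

```text
time_s: 5.65
eef_pos: [0.4653, 0.2049, 0.0041]
eef_rot: [0.0, 0.663, 0.748, 0.0]
wrist_force: [-0.8, -0.8, 5.1]
opening: 0.413
```

The grip stopped at 35 mm against the 36 mm head, so the wand is held. I'll pull it straight out along the sleeve axis.

Emit:
arm_command:
  plan: [-5, 0, 0, 0, -10, 0, 0, 0, -10, 0, 0, 0, -10, 0, 0, 0, -10, 0, 0, 0, -10, 0, 0, 0, -10, 0, 0, 0, -10, 0, 0, 0, -10, 0, 0, 0, -10, 0, 0, 0, -10, 0, 0, 0, -10, 0, 0, 0, -10, 0, 0, 0, -10, 0, 0, 0, -10, 0, 0, 0, -10, 0, 0, 0, -8, 0, 0, 0, -5, 0, 0, 0, 0, 0, 0, 0, 0, 0, 0, 0]

```text
time_s: 7.65
eef_pos: [0.4856, 0.0375, 0.0041]
eef_rot: [0.001, 0.664, 0.748, 0.0]
wrist_force: [-1.0, -0.6, 5.9]
opening: 0.411
```

Emit:
arm_command:
  plan: [0, 0, 0, 0, 0, 0, 0, 0, 0, 0, 0, 0, 0, 0, 0, 0, 0, 0, 0, 0, 0, 0, 0, 0, 0, 0, 0, 0, 0, 0, -15, 0, 0, 0, -35, 0, 0, 0, -40, 0, 0, 0, -40, 0, 0, 0, -20, 0, 0, 0, 0, 0]
  grip: 1

```text
time_s: 8.95
eef_pos: [0.4873, 0.0376, 0.157]
eef_rot: [0.003, 0.663, 0.748, 0.002]
wrist_force: [1.2, 0.7, 0.4]
opening: 0.999
```

Run:
```python
from h import *
o,c=wcam(); print(np.round(o["eef_pos"],4),np.round(o["eef_rot"],4))
np.savez("w4.npz",T=c["T"],K=c["camera_matrix"],color=c["color"])
cv2.imwrite("pics/w4.png",cv2.resize(c["color"][0:300,190:450],None,fx=2,fy=2,interpolation=2)[:,:,::-1])
```

```text
[0.4873 0.0376 0.157 ] [0.0031 0.6634 0.7483 0.002 ]
```

View pics/w4.png

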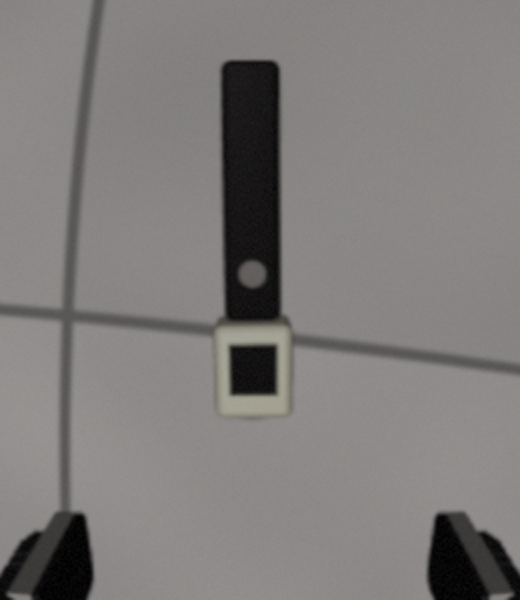

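The wand is fully out of the sleeve, flat on the counter and released. The nose edge is at crop (253,415) and the butt at (250,62).

Run:
```python
from h import *
d=np.load("w4.npz"); c={"T":d["T"],"camera_matrix":d["K"]}
f=lambda u,v,z: wat(c,(u+.5)/2-.5+190,(v+.5)/2-.5,z)
N,B=f(253,414,.028),f(250,62,.022); dd=B-N; dd[2]=0; L=np.linalg.norm(dd)
print(N,B,f(252.5,319,.03),L,np.degrees(np.arctan2(dd[1],dd[0])), B-dd/L*.0705)
```

```text
[0.48734223 0.01978888 0.028     ] [0.46700034 0.17914199 0.022     ] [0.48181331 0.06491096 0.03      ] 0.16064620990147088 97.2746288030979 [0.47592743 0.10920947 0.022     ]
```

Emit:
arm_command:
  plan: [38, -1.3, 0, -0.006, 37, -1.3, 10, 0, 0, 0, 30, 0, 0, 0, 30, 0, 0, 0, 30, 0, 0, 0, 24, 0, 0, 0, 18, 0, 0, 0, 11, 0, 0, 0, 0, 0, 0, 0, 0, 0]

```text
time_s: 10.0
eef_pos: [0.4728, 0.112, 0.0001]
eef_rot: [-0.0, 0.661, 0.75, -0.0]
wrist_force: [0.1, -0.1, 0.1]
opening: 1.0
```

Emit:
arm_command:
  plan: [0, 0, 0, 0, 0, 0, 0, 0, 0, 0, 0, 0, 0, 0, 0, 0, 0, 0, 0, 0, 0, 0, 0, 0, 0, 0, 0, 0, 0, 0, 0, 0, 0, 0, 0, 0]
  grip: 0

```text
time_s: 10.9
eef_pos: [0.4739, 0.1121, 0.0011]
eef_rot: [0.001, 0.661, 0.75, 0.001]
wrist_force: [0.3, -0.2, 7.5]
opening: 0.289
```

The grip stopped at 24.6 mm on the handle. I'll lift to about 55 mm, move across and turn towards the label normal.

Emit:
arm_command:
  plan: [0, 0, -8, 0, 0, 0, -15, 0, 0, 0, -16, 0, 0, 0, -15, 0, -15, 3, 0, 0, -20, 4, 0, 0, -20, 4, 0, 0, -20, 5, 0, 0, -20, 5, 0, 0, -20, 4, 0, 0, -20, 4, 0, 0, -20, 4, 0, 0, -14, 3, 0, 0, -5, 1, 0, 0, 0, 0, 0, 0.1, 0, 0, 0, 0.14, 0, 0, 0, 0.14, 0, 0, 0, 0.092, 0, 0, 0, 0, 0, 0, 0, 0]

```text
time_s: 12.9
eef_pos: [0.5313, -0.0554, 0.0542]
eef_rot: [-0.0, 0.817, 0.576, -0.0]
wrist_force: [0.9, 0.2, -0.7]
opening: 0.291
```

Run:
```python
from h import *
o,c=wcam(); print(np.round(o["eef_pos"],4),np.round(o["eef_rot"],4),o["opening"])
q=o["eef_rot"]; print("yaw",np.degrees(2*np.arctan2(q[2],q[1])))
t=ctrl.camera("top"); s=ctrl.camera("scene")
np.savez("v5.npz",T=c["T"],w=c["color"],t=t["color"],s=s["color"])
u,v=proj(s,[.5,-.12,.07]).astype(int);print("s",u-50,v-60)
a,b=proj(t,[.51,-.13,.06]).astype(int);print("t",a-60,b-45)
S=cv2.resize(s["color"][v-60:v+60,u-50:u+50],None,fx=4,fy=4,interpolation=2)
W=cv2.resize(c["color"][150:390,150:350],None,fx=2,fy=2,interpolation=2)
cv2.imwrite("pics/v5.png",np.hstack([S,W])[:,:,::-1])
```

```text
[ 0.5313 -0.0554  0.0542] [-2.000e-04  8.174e-01  5.761e-01 -1.000e-04] 0.2910460101127102
yaw 70.35221161029003
s 225 145
t 296 170
```

View pics/v5.png

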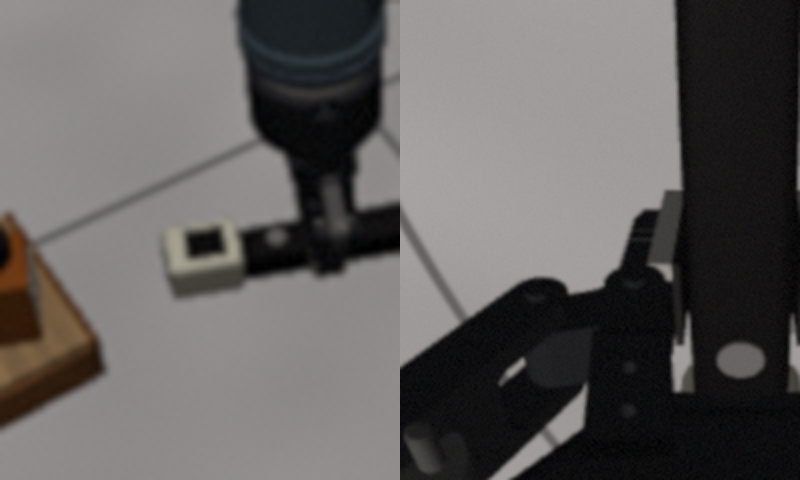

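The scene crop shows the head at (205,255), level and pointing towards the vial, and the wrist view shows the wand square in the jaws. To check aim, height and pitch, I'll overlay the predicted model edges for the wand and label.

```bash
cat > ov.py <<'E'
from h import *
import sys
name=sys.argv[1]
o,c=wcam(); s=ctrl.camera("scene"); t=ctrl.camera("top")
q=o["eef_rot"]; M=rot(q).as_matrix(); d=-M[:,0]; y=M[:,1]; up=-M[:,2]
y=-y if np.cross(d,y)[2]>0 and False else y
O=np.array(o["eef_pos"])+.012*d-.001*up
W=lambda a,b,h: O+a*d+b*y+h*up
segs=[]
for x0,x1,w,h in [(.0375,.0825,.018,.030),(-.0825,.0375,.013,.024)]:
    for sx in (-1,1): segs.append((W(x0,sx*w,h),W(x1,sx*w,h)))
    segs+= [(W(x1,-w,h),W(x1,w,h)),(W(x0,-w,h),W(x0,w,h)),(W(x1,w,0),W(x1,w,h)),(W(x1,-w,0),W(x1,-w,h)),(W(x1,-w,0),W(x1,w,0))]
n=np.array([np.cos(np.radians(70.2)),np.sin(np.radians(70.2)),0]); tt=np.array([-n[1],n[0],0]); L=np.array([.473,-.220,.069])
cs=[L+a*.018*tt+[0,0,b*.019] for a,b in [(1,1),(-1,1),(-1,-1),(1,-1)]]
segs+=[(cs[i],cs[(i+1)%4]) for i in range(4)]
nose=W(.0825,0,.015); v=L-nose; dist=v@d; print("time",o["time_s"],"pos",np.round(o["eef_pos"],4),"nose",nose.round(4),"dist",dist,"miss",np.linalg.norm(v-dist*d),"ang",np.degrees(np.arccos(-(d@n))),"op",o["opening"],"F",np.round(o["wrist_force"],1))
def draw(im,pf,u0,v0,u1,v1,k):
    im=cv2.resize(im[v0:v1,u0:u1],None,fx=k,fy=k,interpolation=2).copy()
    for a,b in segs:
        P=[((p-[u0,v0]+.5)*k-.5) for p in (pf(a),pf(b))]
        cv2.line(im,*[tuple(int(z) for z in p) for p in P],(255,0,0),1)
    return im
S=draw(s["color"],lambda p:proj(s,p),205,145,325,265,5)
w=draw(c["color"],lambda p:wproj(c,p),270,60,370,360,2)
cv2.imwrite(name,np.hstack([S,w])[:,:,::-1])
E
python3 ov.py pics/ov1.png
```

```text
time 13.05 pos [ 0.5315 -0.0557  0.0543] nose [ 0.4996 -0.1446  0.0683] dist 0.07989859148768225 miss 0.0008338803409830409 ang 0.0717373835602314 op 0.2918433309552348 F [ 0.7  0.3 -1.1]
```

View pics/ov1.png

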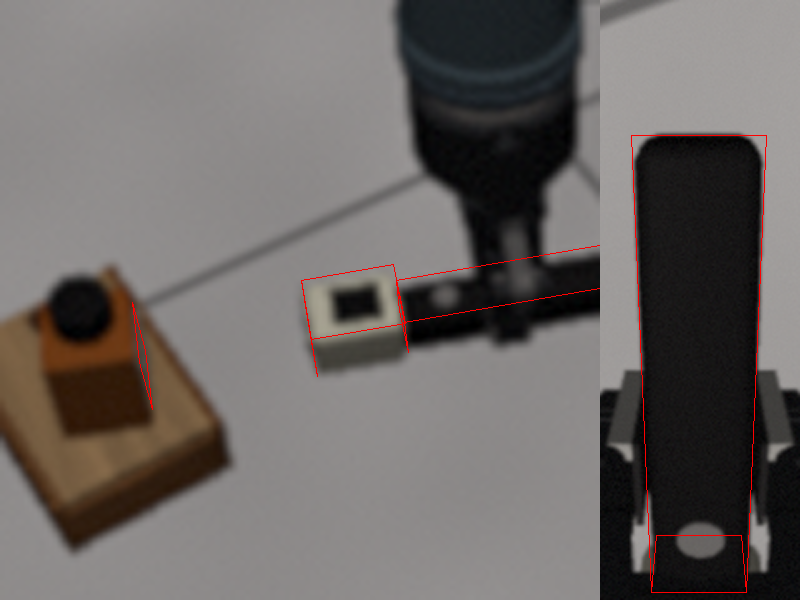

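The overlay agrees with the pictures to about 1 px (about 2 mm), with the wand slightly lower than the model. Yaw, pitch and distance match. I'll raise it 1.5 mm and hold still for about 3.5 s.

Emit:
arm_command:
  plan: [0, 0, -1.5, 0, 0, 0, 0, 0, 0, 0, 0, 0, 0, 0, 0, 0, 0, 0, 0, 0, 0, 0, 0, 0, 0, 0, 0, 0, 0, 0, 0, 0, 0, 0, 0, 0, 0, 0, 0, 0, 0, 0, 0, 0, 0, 0, 0, 0, 0, 0, 0, 0, 0, 0, 0, 0, 0, 0, 0, 0, 0, 0, 0, 0, 0, 0, 0, 0, 0, 0, 0, 0, 0, 0, 0, 0, 0, 0, 0, 0]

```text
time_s: 15.2
eef_pos: [0.5316, -0.0559, 0.0558]
eef_rot: [0.0, 0.818, 0.575, 0.0]
wrist_force: [-0.3, 0.2, -0.8]
opening: 0.292
```

Emit:
arm_command:
  plan: [0, 0, 0, 0, 0, 0, 0, 0, 0, 0, 0, 0, 0, 0, 0, 0, 0, 0, 0, 0, 0, 0, 0, 0, 0, 0, 0, 0, 0, 0, 0, 0, 0, 0, 0, 0, 0, 0, 0, 0, 0, 0, 0, 0, 0, 0, 0, 0, 0, 0, 0, 0, 0, 0, 0, 0, 0, 0, 0, 0, 0, 0, 0, 0, 0, 0, 0, 0, 0, 0, 0, 0, 0, 0, 0, 0, 0, 0, 0, 0]

```text
time_s: 17.2
eef_pos: [0.5315, -0.0559, 0.0558]
eef_rot: [-0.0, 0.818, 0.575, -0.0]
wrist_force: [0.4, -0.9, -1.9]
opening: 0.294
```

Emit:
arm_command:
  plan: [10, 0, 0, 0, 20, 0, 0, 0, 20, 0, 0, 0, 10, 0, 0, 0, 0, 0, 10, 0, 0, 0, 15, 0, 0, 0, 12, 0, 0, 0, 8, 0, 0, 0, 4, 0, 0, 0, 2, 0, 0, 0, 1, 0, 0, 0, 0, 0, 0, 0, 0, 0]

```text
time_s: 18.5
eef_pos: [0.5523, 0.0004, 0.0043]
eef_rot: [0.0, 0.818, 0.575, 0.0]
wrist_force: [0.0, 0.2, -0.7]
opening: 0.292
```

Emit:
arm_command:
  plan: [0, 0, 1, 0, 0, 0, 1, 0, 0, 0, 0, 0, 0, 0, 0, 0]

```text
time_s: 18.9
eef_pos: [0.5519, 0.0005, 0.0018]
eef_rot: [-0.0, 0.818, 0.575, 0.0]
wrist_force: [-0.4, -0.5, -2.5]
opening: 0.286
```

Emit:
arm_command:
  plan: [0, 0, 0.8, 0, 0, 0, 0, 0, 0, 0, 0, 0]

```text
time_s: 19.2
eef_pos: [0.552, 0.0005, 0.0011]
eef_rot: [0.0, 0.818, 0.575, 0.0]
wrist_force: [-0.8, 0.9, 0.6]
opening: 0.293
```

Emit:
arm_command:
  plan: [0, 0, 0, 0, 0, 0, 0, 0, 0, 0, 0, 0, 0, 0, 0, 0, 0, 0, 0, 0, 0, 0, 0, 0, 0, 0, 0, 0, 0, 0, -15, 0, 0, 0, -35, 0, 0, 0, -40, 0, 0, 0, -40, 0, 0, 0, -40, 0, 0, 0, -10, 0, 0, 0, 0, 0, 0, 0, 0, 0]
  grip: 1

```text
time_s: 20.7
eef_pos: [0.5512, 0.0007, 0.1803]
eef_rot: [-0.0, 0.818, 0.575, -0.0]
wrist_force: [0.5, 0.1, -1.2]
opening: 1.0
```

Run:
```python
from h import *
o,c=wcam(); s=ctrl.camera("scene"); print(o["time_s"],o["eef_pos"])
s0=cv2.imread("pics/scene0.png")[:,:,::-1]
for n,(u0,v0,u1,v1) in {"vialtop":(195,190,255,255),"tray":(370,235,425,285),"tweezer":(185,310,220,375)}.items():
    print(n,"mean abs diff",np.abs(s["color"][v0:v1,u0:u1].astype(int)-s0[v0:v1,u0:u1]).mean().round(2))
S=cv2.resize(s["color"][130:380,180:440],None,fx=2,fy=2,interpolation=2)
W=cv2.resize(c["color"][0:312,210:400],None,fx=1.6,fy=1.6025,interpolation=2)
cv2.imwrite("pics/fin.png",np.hstack([S,W[:500]])[:,:,::-1])
```

```text
20.7 [0.5512159  0.00066114 0.18031157]
vialtop mean abs diff 4.85
tray mean abs diff 5.53
tweezer mean abs diff 5.61
```

View pics/fin.png

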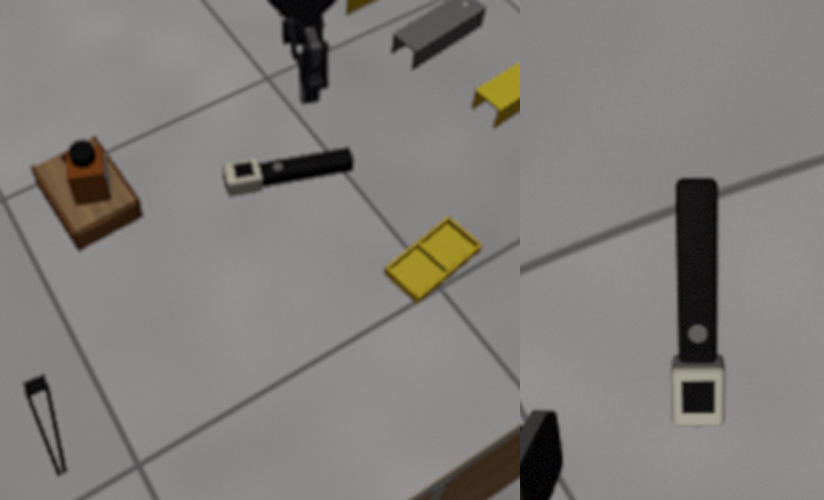

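The wand lies flat, display up, released and clear of everything. Vial, tray and tweezer look unmoved: their picture differences are all about 5, alike in all three crops, so noise. Handing in.

```bash
python3 -c "
from bench import ctrl
print(ctrl.hand_in())"
```

```text
the job is handed in; nothing more can be done
None
```

The job is done and handed in at about 21 s of the 54 s allowed; no verdict was reported.

- **Draw and re-grip:** I pulled the wand about 168 mm out of the grey sleeve by its head, which took it fully out. I laid it on the counter and let go, then took it by the handle near its balance point.
- **Aim:** Working from the measured wand and label poses, the nose was about 80 mm from the label centre. It was under 1 mm off centre and under 1° off square. I held it there for about 4 s.
- **Lay back:** The wand went back flat on the counter, display up. I released it and moved the gripper clear.

**Last checks:** The final picture shows the wand flat and free. The vial, lens tray and tweezer look where they started; the before/after differences were low and alike for all three, consistent with image noise.

**One disagreement:** While aiming, the scene camera put the wand about 1 px (about 2 mm) lower than the tool pose implied. That is within the calibration tolerance, so I split the difference by raising it 1.5 mm before the hold and did not recheck it with a picture afterwards. The highest wrist force shown in the readings was about 8 N.

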